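# Hold a handle block against the spring jig

### The arm

A 6-joint arm with a two-finger parallel gripper is mounted at the origin on the work surface. World frame = base frame: x ahead of the robot, y to its left, z up, the work surface at z = 0. Lengths are in m, angles in rad, forces in N, time in s.
With the tool pointing down it reaches from about 0.25 to 0.775 m from the base axis. Payload 4 kg.
Tool frame: the origin (TCP) lies on the centre line of the jaws, within the pads' length; the fingertips stand 25 mm ahead of it and the grasp point (between the pads) lies 6 mm ahead of it; z points along the fingers, y is the line along which they close (so a half turn about z gives the same grasp; the last joint's range is limited). The gripper opens to 94 mm and grips with 3 to 60 N. Pads are 16 mm wide; open, the fingers measure 119 mm over their backs; the gripper's body (75 mm by 177 mm) begins 78 mm behind the grasp point.
Start: joints at [-1.417, 0.087, 1.371, -0, 1.684, -0.103], TCP at [0.14, -0.532, 0.231] pointing down, gripper open.
Joint ranges: [-3.1, 3.1], [-0.76, 2.03], [0.27, 2.55], [-1.08, 4.22], [0.17, 2.65], [-2.57, 2.57]. Speed limits (rad/s): [2.79, 2.79, 3.14, 3.14, 3.14, 3.14].

### API

Orientations are given as [roll, pitch, yaw] about the fixed x, y, z axes, in that order (R = Rz(yaw) Ry(pitch) Rx(roll)).
In Python, from bench import robot, imaging gives the robot as it stands. The module is installed in compiled form; this text tells all that it offers.
- The arm moves only by the tool drive_tool, never from a script. Its argument "series" is a list of rows, each a list of 3 entries, a list of its own where there are three numbers: the finger opening in m, from 0 to 0.094, then the shift along the tool's x, y, z in m, then the turn, a rotation vector about the tool's x, y, z in rad. A call has 1 to 5 rows; each row is the pose to reach, as a shift and turn from the pose commanded when the call began, along the tool's axes at that moment; what a row does not reach only later rows make up. A row lasts 1/8 s, in which the tool goes at most 62.5 mm and 10.7 degrees, less where a joint would pass 70% of its speed; a pose out of reach is approached as far as the arm can. A call with a gripper value outside its range is refused whole. The fingers move at their own pace and stop on an object; the grip force is fixed at half the most. Time passes only in rows, so rows that repeat a pose let the fingers close. It gives the time, the measured TCP pose, the force, the opening and the grip force at its end, in the units of the state.
- robot.get_obs(): the state, without advancing time (a new reading comes with each control period).
- imaging.snapshot(name): name is "scene" or "top" or "wrist"; returns the picture (400x640x3 uint8, red, green, blue); there is no depth.
- imaging.get_calibration(name): a dict with "intrinsics" (3x3 intrinsics, pixels), "k1" (the pictures are not rectified: a ray, as slopes to the right and down, at radius r is drawn at 1 + k1 r^2 times it, then the intrinsics apply), "position" and "rotation" of the camera in the world. Camera axes: x right, y up, looking along -z (the intrinsics and any distortion apply to the point x, -y, -z); pixel columns grow to the right and rows downward; lengths in m; the calibration is good to about 2 mm. A picture is of the moment at which its call begins: read the wrist's pose just before it. get_calibration takes no time and is no camera call; for the wrist camera it gives the pose at the moment of the call.
- robot.close_job(): hands the job in; it is judged then, once.
The state is a dict: "time": time; "joint_positions": joint angles; "qvel": joint speeds; "joint_torque": joint torques, N m; "tool_pos": TCP position; "ee_rot": TCP orientation; "wrist_force": force on the tool from outside, world axes, zero at the start; "wrist_torque": the same for the moment, N m; "width": finger opening in m; "finger_force": force on a finger pad.
Only numpy, scipy, OpenCV 4.12 (cv2) and the standard library are available. Lean on these libraries where they do the work, as an engineer would, in place of code of your own. Each camera call takes 0.05 s, during which the arm holds its last target. There are 200 camera calls.

### The job

Slide the jaw of the little steel vise fully open by its yellow post, lift the red handle block out, and hold it upright, with one of its wide drilled faces flat against the steel backing plate of the blue spring jig, centred on the yellow line and with its middle level with the black slots. Push the plate back about half of its 25 mm spring travel, which is a steady push of about 9 N and never a hard shove, and finish while still gripping and pressing the block there, so that I can drive the screws in from behind. Leave the vise jaw open and do not disturb the screw tin, tea glass, whetstone or screwdriver.

Things in the scene. Friction and masses are not known exactly. Their poses are not given: they have to be found in the camera images.
- vise: Small steel vise fixed to the bench. Origin on the bench under the block, midway between the closed jaws; x points from sliding jaw to fixed jaw, y along the jaws, z up. Foot plate x -125 to +60 mm, 90 mm wide, 10 thick; body 40 wide; flat floor 30 mm above the bench. Jaws 40 mm wide (y), 30 thick, tops 52 mm above the bench; fixed jaw's face at x = +14 mm.
- jaw (a joint): Opening of the sliding vise jaw in metres: 0 closed on the block, 0.035 fully open (end stop). It slides along the vise's -x with about 5 N of friction, has no spring, and stays where it is left.
- jaw_post (a point): Point 70 mm above the bench on the axis of the sliding jaw's yellow upright post (18 mm diameter, from 42 to 88 mm above the bench); moves with the jaw. Jaw closed: x = -65 mm in the vise's frame, 21 mm behind the jaw's upright part. Pinch it from above, fingers closing along the vise's y, and draw it along the vise's -x.
- block: Red laminate knife-handle block, about 160 g: 28 mm thick (x), 60 long (y), 45 high (z); two dark holes show on each wide face (+x and -x). Origin: centre of its underside. It starts on the vise floor, wide faces at the jaws, its ends 6 to 14 mm out past the jaws' sides: taken from above by these ends (60 mm grip along its y), both wide faces stay free.
- block_mid (a point): The centre of the block, 22.5 mm above its underside.
- jig: Blue spring jig fixed to the bench. Origin on the bench below the backing plate's front face at rest; x is the way the plate is pushed back (roughly away from the robot), y along the plate, z up. Bed x -85 to +105 mm, 130 wide, 12 thick; rear bracket x +68 to +82 mm, 57 mm high. The bed in front of the plate is empty.
- backplate: Steel backing plate of the jig, 120 mm wide (y), 12 thick, 18 to 85 mm above the bench; yellow centre line, two black slots. Origin: on its front (-x) face, on the centre line at slot height, 60 mm above the bench; axes as the jig's, x = 0 there at rest. Slides 25 mm to +x on a spring: 4 N to start, plus 0.4 N/mm (9 N at 12.5 mm, 14 N at the stop).
- screw_tin: Open aluminium tin, 70 x 70 x 30 mm, on the bench between the robot and the work. Origin at the centre of its underside. Leave it alone.
- tea_glass: Empty amber tea glass, 60 mm diameter, 85 mm high, beyond the work, in the middle. Origin at the centre of its underside. Leave it alone.
- whetstone: Grey whetstone, 150 x 50 x 25 mm, lying at one side of the work. Origin at the centre of its underside. Leave it alone.
- screwdriver: Screwdriver lying on the bench at one side of the work. Leave it alone.
Mind the look-alikes: they are no part of the job. Several things look just like the vise: the one meant starts farthest to the robot's left. Leave any brown look-alike of the jig alone.

How it is judged:
By the outcome, as a careful person would: the job done as asked, in the order asked, and still so for the second after the job is handed in, while the arm keeps its last pose, push and grip.
It also fails if it takes over 58 s, if anything falls off the work surface, if the arm or the gripper's body presses on something with over 40 N, if the wrist force passes 120 N, or if a joint passes its speed limit or range.

## Working session

There is one attempt and no reset: what is moved stays moved. The work goes in short steps, Python scripts to look and compute and a tool call to move; the robot and the scene stay as the last step left them, time stands still between calls to the robot, and variables do not carry over. Pictures are saved under pics/ and viewed, at most 13 in all, crops included, and the job is handed in when it is done.

Besides the shell and the picture viewer there is one more tool, called after "Emit:" as name(argument=value, ...) on one line, values as JSON. drive_tool: Moves the arm, as the interface text tells. Its arguments: {"type":"object","properties":{"series":{"type":"array"}},"required":["series"]}

```bash
mkdir -p pics; cat > h.py <<'E'
import numpy as np, cv2
from bench import robot, imaging
def cal(n):
    c=imaging.get_calibration(n); return {k:np.array(v,float) if k!='k1' else float(v) for k,v in c.items()}
def ray(c,u,v):
    K=c['intrinsics']; d=np.array([(u-K[0,2])/K[0,0],(v-K[1,2])/K[1,1]]); s=d.copy()
    for _ in range(30): s=d/(1+c['k1']*(s@s))
    r=c['rotation']@np.array([s[0],-s[1],-1.]); return c['position'],r/np.linalg.norm(r)
def onz(c,u,v,z):
    p,r=ray(c,u,v); return p+r*(z-p[2])/r[2]
def tri(c1,a,c2,b):
    p,r=ray(c1,*a); q,s=ray(c2,*b); t=np.linalg.lstsq(np.c_[r,-s],q-p,rcond=None)[0]
    A=p+r*t[0];B=q+s*t[1]; return (A+B)/2,np.linalg.norm(A-B)
def proj(c,P):
    x=c['rotation'].T@(np.array(P)-c['position']); s=np.array([x[0],-x[1]])/-x[2]
    s=s*(1+c['k1']*(s@s)); K=c['intrinsics']; return np.array([K[0,0]*s[0]+K[0,2],K[1,1]*s[1]+K[1,2]])
def snap(n,f):
    c=cal(n); im=imaging.snapshot(n)[:,:,::-1].copy(); cv2.imwrite('pics/'+f,im); np.save('pics/'+f+'.npy',im); return c,im
E
python3 - <<'E'
from h import *
for n in('scene','top'):
    c,im=snap(n,n+'0.png'); print(n,c['position'],c['rotation'].round(3).tolist(),c['intrinsics'][0,0],c['k1'])
print(robot.get_obs())
E
```

```text
scene [1.30986821 0.29621094 0.70852029] [0.914, 0.003, 1.955] 401.3551627894903 -0.007032755727407693
top [0.40879716 0.01496659 1.40935132] [0.092, -0.005, -1.59] 397.0639867314529 -0.09497167957048647
{'time': 0.1, 'joint_positions': array([-1.41710847e+00,  8.78736642e-02,  1.37206229e+00,  3.62990876e-06,
        1.68362481e+00, -1.03126179e-01]), 'qvel': array([ 0.00116072, -0.00152421, -0.00500546, -0.00041095,  0.00029854,
        0.00090127]), 'joint_torque': array([ 1.91196887e-03, -3.41251552e+01, -3.03302264e+01,  7.19237770e-02,
        3.03742499e-02, -1.01951528e-04]), 'tool_pos': array([ 0.13961506, -0.53152851,  0.22944597]), 'ee_rot': array([-3.13963538e+00, -2.06191849e-04,  2.56814242e-01]), 'wrist_force': array([-0.10747846, -0.71601843, -0.33530782]), 'wrist_torque': array([ 0.00804216, -0.00441146, -0.03043969]), 'finger_force': 0.0, 'width': 0.09367436338166849}
```

View pics/top0.png

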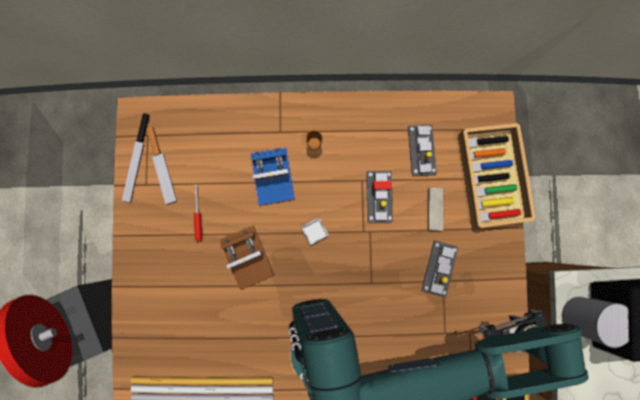

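View pics/scene0.png

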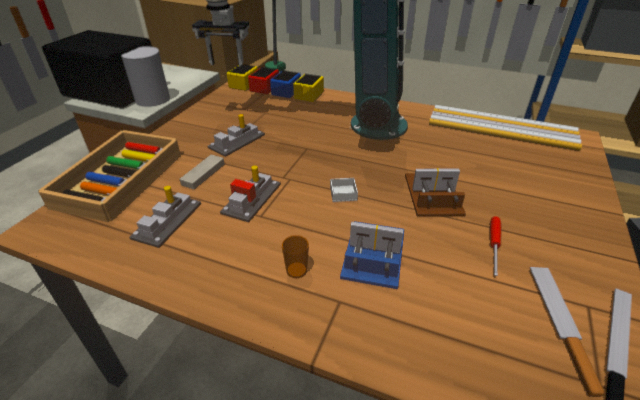

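```bash
python3 - <<'E'
s=open('h.py').read()
s=s.replace("    c=imaging.get_calibration(n); return {k:np.array(v,float) if k!='k1' else float(v) for k,v in c.items()}",
"""    c=imaging.get_calibration(n); c={k:np.array(v,float) if k!='k1' else float(v) for k,v in c.items()}
    if c['rotation'].size==3: c['rotation']=Rot.from_euler('xyz',c['rotation']).as_matrix()
    return c""").replace("import robot, imaging","import robot, imaging\nfrom scipy.spatial.transform import Rotation as Rot")
s+='''
def blobs(im,lo,hi,amin=8):
    h=cv2.cvtColor(im,cv2.COLOR_BGR2HSV); m=cv2.inRange(h,np.array(lo),np.array(hi))
    n,l,st,ce=cv2.connectedComponentsWithStats(m); return [(ce[i].round(1).tolist(),st[i].tolist()) for i in range(1,n) if st[i,4]>=amin],m
'''
open('h.py','w').write(s)
E
python3 - <<'E'
from h import *
T=cal('top');S=cal('scene');it=np.load('pics/top0.png.npy');is_=np.load('pics/scene0.png.npy')
for n,lo,hi in(('yel',(22,150,120),(32,255,255)),('red',(0,190,100),(4,255,255)),('blue',(105,130,80),(118,255,255))):
  for nm,im in(('top',it),('scene',is_)): print(n,nm,[b for b in blobs(im,lo,hi,10)[0] if b[1][1]>100])
print('post',tri(T,(383.5,204),S,(255,172)));print('block',tri(T,(383,185),S,(243,187)))
print('other vises',onz(T,428,154,.07),onz(T,445,280,.07))
print('plate',onz(T,256,178,.085),onz(T,288,173,.085))
im=cv2.resize(it[130:220,235:405],None,fx=4,fy=4,interpolation=cv2.INTER_CUBIC);cv2.imwrite('pics/c1.png',im)
E
```

```text
yel top [([428.5, 153.7], [426, 152, 6, 5, 22]), ([497.6, 201.7], [482, 197, 32, 10, 204]), ([382.9, 203.2], [381, 201, 5, 6, 23]), ([444.2, 279.1], [442, 277, 6, 5, 23]), ([248.9, 380.8], [224, 380, 48, 2, 57]), ([525.5, 397.0], [525, 395, 2, 5, 10])]
yel scene [([240.3, 115.9], [239, 114, 4, 6, 14]), ([136.6, 154.3], [121, 149, 34, 11, 218]), ([254.0, 168.1], [251, 166, 7, 7, 28]), ([166.8, 188.0], [164, 186, 7, 6, 30])]
red top [([382.2, 184.8], [374, 182, 17, 7, 105]), ([504.4, 213.7], [490, 210, 30, 8, 153]), ([197.5, 227.0], [195, 213, 7, 28, 158]), ([11.5, 353.1], [0, 301, 43, 85, 870])]
red scene [([141.2, 146.9], [126, 142, 32, 11, 170]), ([241.7, 185.7], [231, 180, 23, 18, 153]), ([495.2, 230.5], [491, 217, 10, 29, 223])]
blue top [([272.0, 156.0], [252, 149, 37, 20, 278]), ([269.6, 165.6], [262, 160, 17, 12, 140]), ([496.4, 164.3], [482, 161, 30, 8, 142]), ([255.6, 168.2], [254, 163, 5, 10, 34]), ([274.4, 189.8], [256, 175, 38, 30, 808])]
blue scene [([103.2, 177.8], [86, 172, 36, 12, 232]), ([373.6, 255.4], [346, 245, 55, 22, 427]), ([369.5, 276.8], [341, 267, 58, 20, 480])]
post (array([ 0.52128109, -0.2201003 ,  0.06909384]), np.float64(0.002065381952626318))
block (array([ 0.5870783 , -0.22141859,  0.06215283]), np.float64(0.003165403162991038))
other vises [ 0.69239648 -0.38259577  0.07      ] [ 0.25994647 -0.42243502  0.07      ]
plate [0.61653098 0.20927988 0.085     ] [0.6314442  0.10098699 0.085     ]
```

View pics/c1.png

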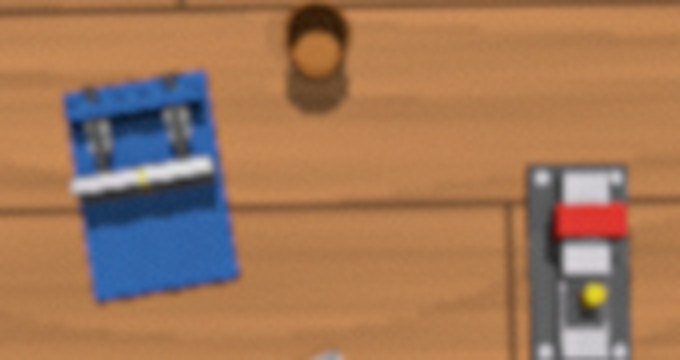

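The lookalike vises are at top pixels (422,150), (440,268) and (380,196). I choose (380,196): it is farthest left and holds the red block. The jig is the blue one at (272,175), not the brown one at (246,257).

Emit:
drive_tool(series=[[0.094, [0.082, -0.043, -0.014], [0, 0, 0.05]], [0.094, [0.163, -0.085, -0.028], [0, 0, 0.1]], [0.094, [0.245, -0.128, -0.042], [0, 0, 0.15]], [0.094, [0.326, -0.171, -0.056], [0, 0, 0.2]], [0.094, [0.408, -0.213, -0.07], [0, 0, 0.257]]])

```text
time: 0.72
tool_pos: [0.3692, -0.3223, 0.2773]
ee_rot: [-3.141, 0.0, -0.002]
wrist_force: [0.6, -0.3, -0.3]
width: 0.0939
finger_force: 0.0
```

```bash
cat >> h.py <<'E'
def plan(target,yaw):
    """world TCP target + yaw (pointing down) -> shift & turn in present tool axes"""
    o=robot.get_obs(); R=Rot.from_euler('xyz',o['ee_rot']); G=Rot.from_euler('xyz',[np.pi,0,yaw])
    print('t',round(o['time'],2),'tcp',o['tool_pos'].round(4),'rpy',o['ee_rot'].round(4),'F',o['wrist_force'].round(1),'w',round(o['width'],4),'ff',round(o['finger_force'],1))
    print('shift',R.inv().apply(np.array(target)-o['tool_pos']).round(4),'turn',(R.inv()*G).as_rotvec().round(4))
E
python3 -c "
from h import *
plan([.48,-.22,.30],0)"
```

```text
t 0.72 tcp [ 0.3692 -0.3223  0.2773] rpy [-3.1413e+00  3.0000e-04 -2.4000e-03] F [ 0.6 -0.3 -0.3] w 0.0939 ff 0.0
shift [ 0.1106 -0.1026 -0.0227] turn [-0.0002  0.0003 -0.0024]
```

Emit:
drive_tool(series=[[0.094, [0.045, -0.04, -0.01], [0, 0, 0]], [0.094, [0.09, -0.08, -0.02], [0, 0, 0]], [0.094, [0.11, -0.102, -0.023], [0, 0, 0]], [0.094, [0.11, -0.102, -0.023], [0, 0, 0]]])

```text
time: 1.23
tool_pos: [0.4791, -0.2204, 0.3]
ee_rot: [-3.141, 0.001, 0.004]
wrist_force: [-0.3, -0.5, -0.5]
width: 0.0938
finger_force: 0.0
```

```bash
python3 -c "
from h import *
c,im=snap('wrist','w1.png');print(c['position'],c['intrinsics'],proj(c,[.521,-.22,.088]),proj(c,[.587,-.221,.075]))
plan([.48,-.22,.30],0)"
```

```text
[ 0.55279684 -0.22038026  0.45387056] [[347.59121846   0.         315.6016691 ]
 [  0.         347.59121846 191.93416948]
 [  0.           0.           1.        ]] [315.03993842 133.31693524] [316.24063997  67.87595386]
t 1.27 tcp [ 0.4782 -0.2216  0.2998] rpy [3.1416e+00 1.4000e-03 1.6000e-03] F [-0.5 -0.2 -0.5] w 0.0936 ff 0.0
shift [ 0.0018 -0.0016 -0.0002] turn [0.     0.0014 0.0016]
```

View pics/w1.png

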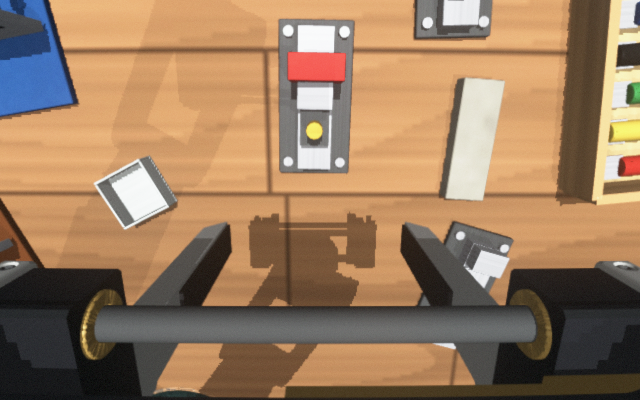

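Emit:
drive_tool(series=[[0.094, [-0.02, -0.05, 0], [0, 0, 0]], [0.094, [-0.02, -0.09, 0], [0, 0, 0]], [0.094, [-0.02, -0.09, 0], [0, 0, 0]], [0.094, [-0.02, -0.09, 0], [0, 0, 0]]])

```text
time: 1.78
tool_pos: [0.4577, -0.1334, 0.3002]
ee_rot: [3.141, 0.0, -0.002]
wrist_force: [0.3, -0.8, 0.1]
width: 0.0942
finger_force: 0.0
```

```bash
cat > m.py <<'E'
from h import *
import pickle
def meas(im,win):
    h=cv2.cvtColor(im,cv2.COLOR_BGR2HSV); x0,y0,x1,y1=win; out={}
    ok=np.zeros(h.shape[:2],np.uint8); ok[y0:y1,x0:x1]=255
    for n,lo,hi in(('yel',(22,120,110),(33,255,255)),('red',(0,150,150),(6,255,255)),('foot',(0,0,40),(180,60,120))):
        m=cv2.inRange(h,np.array(lo),np.array(hi))&ok
        k,l,st,ce=cv2.connectedComponentsWithStats(m); i=1+st[1:,4].argmax(); m=(l==i).astype(np.uint8)
        cs=max(cv2.findContours(m,0,2)[0],key=cv2.contourArea); out[n]=(ce[i],st[i],cv2.minAreaRect(cs))
    return out
E
python3 - <<'E'
from m import *
c2,im2=snap('wrist','w2.png'); pickle.dump(c2,open('pics/c2.pkl','wb'))
o=robot.get_obs();print(o['tool_pos'],o['ee_rot'])
u=proj(c2,[.56,-.22,.05]);print(u,proj(c2,[.521,-.22,.088]))
u=u.astype(int);win=(u[0]-70,max(u[1]-110,0),u[0]+70,u[1]+90)
im1=np.load('pics/w1.png.npy')
for im,w in((im1,(250,5,380,190)),(im2,win)):
    for k,v in meas(im,w).items(): print(k,v[0].round(1),v[1],v[2])
E
```

```text
[ 0.45778915 -0.13349008  0.30010013] [ 3.14095406e+00  6.96804977e-04 -2.37857709e-03]
[392.91370786  75.37184061] [399.00623699 112.26980061]
yel [313.8 130.3] [306 122  16  17 222] ((313.5, 130.0), (16.0, 15.0), 90.0)
red [316.2  66.2] [ 288   52   58   29 1589] ((316.3022766113281, 66.29366302490234), (57.19982147216797, 27.759674072265625), 1.2188752889633179)
foot [291.2 108.7] [279  81  19  83 453] ((288.0, 122.0), (18.0, 82.0), 0.0)
yel [397.5 109.3] [389 101  18  18 229] ((397.50006103515625, 109.49998474121094), (15.55634880065918, 16.970561981201172), 45.0)
red [400.   44.5] [ 371   30   60   30 1651] ((400.346923828125, 44.610313415527344), (58.895172119140625, 28.334577560424805), 1.0809242725372314)
foot [371.7 101.4] [ 361   45   45  111 1024] ((383.0, 100.0), (44.0, 110.0), 0.0)
```

```bash
python3 - <<'E'
from m import *
c2=pickle.load(open('pics/c2.pkl','rb')); c1=dict(c2); c1['position']=np.array([0.55279684,-0.22038026,0.45387056])
R2=Rot.from_euler('xyz',[3.14095,.0007,-.00238])
c1['rotation']=Rot.from_euler('xyz',[3.1416,.001,.002]).as_matrix()@R2.as_matrix().T@c2['rotation']
print(proj(c1,[.521,-.22,.088]),'expect 315.0,133.3')
print('post top',tri(c1,(313.8,130.3),c2,(397.5,109.3)));print('block top c',tri(c1,(316.2,66.2),c2,(400.0,44.5)))
b=[onz(c1,*p,.012) for p in((288,31),(344,32),(287,162),(340,162))];print('bolts',np.array(b).round(4).tolist())
for a,e in((2,0),(3,1)): d=b[e]-b[a];print('yaw',np.arctan2(d[1],d[0]))
# sub-checks on red corners at top z .075
im=np.load('pics/w1.png.npy');cv2.imwrite('pics/c2.png',cv2.resize(im[5:190,250:380],None,fx=3.2,fy=3.2,interpolation=cv2.INTER_CUBIC))
E
```

```text
[314.83427293 133.32993789] expect 315.0,133.3
post top (array([ 0.52392185, -0.21890466,  0.08531581]), np.float64(1.9851691445593216e-05))
block top c (array([ 0.58899652, -0.22127439,  0.07125896]), np.float64(3.7289293591405325e-05))
bolts [[0.6341, -0.1881, 0.012], [0.6331, -0.2541, 0.012], [0.4778, -0.1842, 0.012], [0.478, -0.2523, 0.012]]
yaw -0.024507516212571193
yaw -0.011312935660660836
```

View pics/c2.png

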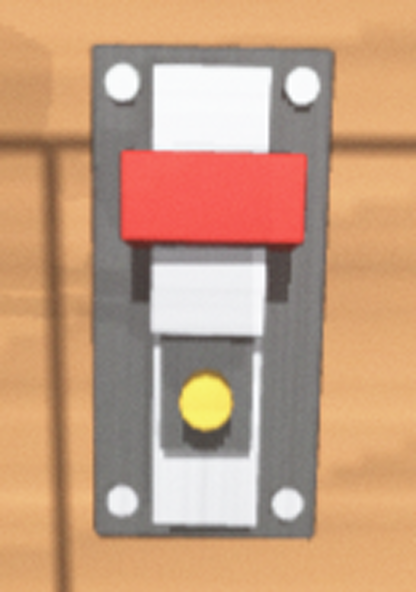

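Emit:
drive_tool(series=[[0.06, [0.02, 0.03, 0.04], [0, 0, 0.018]], [0.06, [0.045, 0.06, 0.08], [0, 0, 0.018]], [0.06, [0.065, 0.085, 0.12], [0, 0, 0.018]], [0.06, [0.065, 0.085, 0.165], [0, 0, 0.018]], [0.06, [0.065, 0.085, 0.18], [0, 0, 0.018]]])

```text
time: 2.45
tool_pos: [0.5209, -0.2178, 0.1161]
ee_rot: [-3.138, 0.007, -0.021]
wrist_force: [-0.4, -0.8, -0.4]
width: 0.0602
finger_force: 0.0
```

```bash
python3 - <<'E'
from m import *
plan([.523,-.219,.078],-.018)
c,im=snap('wrist','w3.png');pickle.dump(c,open('pics/c3.pkl','wb'))
print(blobs(im,(22,120,110),(33,255,255),30)[0],'pred',proj(c,[.523,-.219,.088]))
E
```

```text
t 2.45 tcp [ 0.5209 -0.2178  0.1161] rpy [-3.1384  0.007  -0.0207] F [-0.4 -0.8 -0.4] w 0.0602 ff 0.0
shift [0.0024 0.0013 0.0381] turn [-0.0032  0.007  -0.0027]
[([316.6, 231.3], [302, 217, 30, 29, 670])] pred [317.40673368 233.78409761]
```

View pics/w3.png

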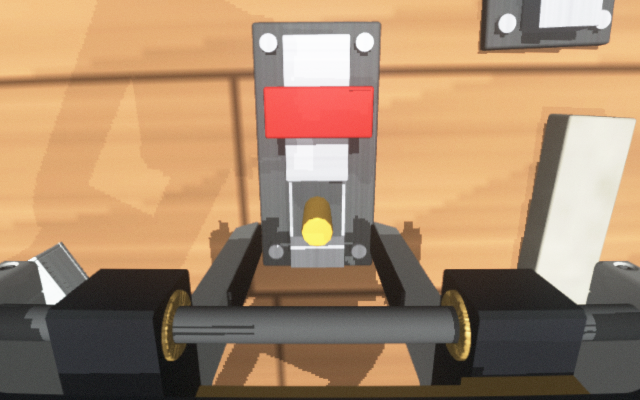

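The post top shows at (317,231), between the fingers and within 1 mm of the estimate. I'll descend and pinch.

Emit:
drive_tool(series=[[0.06, [0.003, 0.001, 0.02], [0, 0.004, 0]], [0.06, [0.003, 0.001, 0.038], [0, 0.004, 0]], [0.0, [0.003, 0.001, 0.038], [0, 0.004, 0]], [0.0, [0.003, 0.001, 0.038], [0, 0.004, 0]], [0.0, [0.003, 0.001, 0.038], [0, 0.004, 0]]])

```text
time: 3.12
tool_pos: [0.5268, -0.2184, 0.0838]
ee_rot: [3.14, -0.006, -0.018]
wrist_force: [0.4, -0.1, 0.6]
width: 0.0336
finger_force: 0.0
```

Emit:
drive_tool(series=[[0.0, [0, 0, 0], [0, 0, 0]], [0.0, [0, 0, 0], [0, 0, 0]]])

```text
time: 3.38
tool_pos: [0.5264, -0.2185, 0.083]
ee_rot: [3.14, -0.005, -0.018]
wrist_force: [0.1, -0.8, 1.2]
width: 0.0171
finger_force: 30.0
```

Emit:
drive_tool(series=[[0.0, [-0.006, 0, 0], [0, 0, 0]], [0.0, [-0.014, 0, 0], [0, 0, 0]], [0.0, [-0.022, 0, 0], [0, 0, 0]], [0.0, [-0.029, 0, 0], [0, 0, 0]], [0.0, [-0.034, 0, 0], [0, 0, 0]]])

```text
time: 4.0
tool_pos: [0.494, -0.218, 0.083]
ee_rot: [3.14, -0.01, -0.018]
wrist_force: [6.5, -1.2, -1.2]
width: 0.0174
finger_force: 30.0
```

Emit:
drive_tool(series=[[0.0, [-0.001, 0, 0], [0, 0, 0]], [0.0, [-0.002, 0, 0], [0, 0, 0]], [0.0, [-0.002, 0, 0], [0, 0, 0]]])

```text
time: 4.38
tool_pos: [0.4917, -0.2179, 0.083]
ee_rot: [3.14, -0.008, -0.018]
wrist_force: [5.1, -1.2, -1.2]
width: 0.0174
finger_force: 30.0
```

Emit:
drive_tool(series=[[0.0, [-0.001, 0, 0], [0, 0, 0]], [0.0, [-0.002, 0, 0], [0, 0, 0]], [0.0, [-0.003, 0, 0], [0, 0, 0]], [0.0, [-0.003, 0, 0], [0, 0, 0]]])

```text
time: 4.88
tool_pos: [0.4912, -0.2179, 0.0831]
ee_rot: [3.14, -0.014, -0.018]
wrist_force: [12.4, -1.5, -5.2]
width: 0.0175
finger_force: 30.0
```

Emit:
drive_tool(series=[[0.05, [0, 0, 0], [0, 0, 0]], [0.05, [0, 0, 0], [0, 0, 0]], [0.05, [0, 0, 0], [0, 0, 0]], [0.094, [0, 0, -0.04], [0, 0.008, 0]], [0.094, [0.03, 0, -0.09], [0, 0.008, 0]]])

```text
time: 5.5
tool_pos: [0.5143, -0.2173, 0.1713]
ee_rot: [-3.139, -0.006, -0.02]
wrist_force: [1.0, -0.6, 0.1]
width: 0.064
finger_force: 0.0
```

Emit:
drive_tool(series=[[0.094, [0.03, 0, 0], [0, 0, 0]], [0.094, [0.03, 0.0, 0], [0, 0, 0]], [0.094, [0.03, 0.0, 0], [0, 0, 0]]])

```text
time: 5.88
tool_pos: [0.5455, -0.2181, 0.1715]
ee_rot: [-3.141, -0.009, -0.018]
wrist_force: [0.6, -0.0, -0.3]
width: 0.0927
finger_force: 0.0
```

```bash
python3 - <<'E'
from m import *
plan([.588,-.2215,.1],-.018)
c,im=snap('wrist','w4.png');pickle.dump(c,open('pics/c4.pkl','wb'))
for k,(lo,hi) in dict(yel=((22,120,110),(33,255,255)),red=((0,150,110),(6,255,255))).items():
    bs,m=blobs(im,lo,hi,60)
    for b in bs: print(k,b)
    if k=='red':
        cs=max(cv2.findContours(m,0,2)[0],key=cv2.contourArea);print(cv2.minAreaRect(cs))
bl=max(blobs(im,(0,150,110),(6,255,255),60)[0],key=lambda b:b[1][4])
print('red z.075',onz(c,*bl[0],.075))
E
```

```text
t 5.88 tcp [ 0.5455 -0.2181  0.1715] rpy [-3.1406 -0.0089 -0.0183] F [ 0.6 -0.  -0.3] w 0.0927 ff 0.0
shift [0.0419 0.0026 0.0719] turn [-0.001  -0.0089 -0.0003]
red ([317.9, 145.4], [277, 125, 83, 41, 3180])
((318.0, 145.0), (40.0, 82.0), 90.0)
red z.075 [ 0.58964833 -0.22081212  0.075     ]
```

View pics/w4.png

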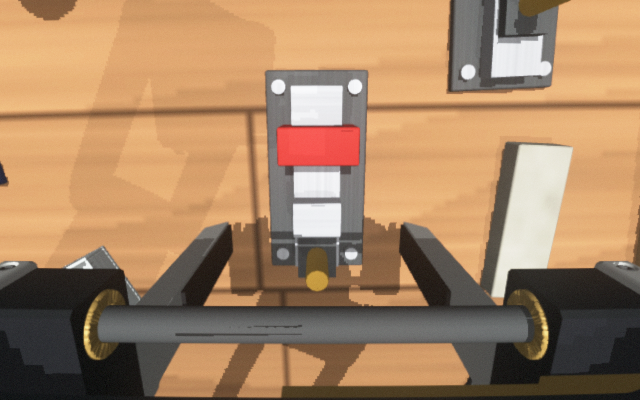

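Emit:
drive_tool(series=[[0.094, [0.03, 0.002, 0.02], [0, -0.009, 0]], [0.094, [0.0425, 0.002, 0.05], [0, -0.009, 0]], [0.094, [0.0425, 0.002, 0.085], [0, -0.009, 0]], [0.094, [0.0425, 0.002, 0.112], [0, -0.009, 0]], [0.094, [0.0425, 0.002, 0.112], [0, -0.009, 0]]])

```text
time: 6.55
tool_pos: [0.5874, -0.2203, 0.0577]
ee_rot: [-3.139, 0.004, -0.019]
wrist_force: [0.2, 0.1, 0.9]
width: 0.0944
finger_force: 0.0
```

Emit:
drive_tool(series=[[0.07, [0, 0, 0], [0, 0, 0]], [0.05, [0, 0, 0], [0, 0, 0]], [0.03, [0, 0, 0], [0, 0, 0]], [0.03, [0, 0, 0], [0, 0, 0]]])

```text
time: 7.05
tool_pos: [0.591, -0.2212, 0.0623]
ee_rot: [3.141, -0.005, -0.018]
wrist_force: [-0.3, -0.0, 0.8]
width: 0.0595
finger_force: 30.0
```

Emit:
drive_tool(series=[[0.03, [0, 0, -0.02], [0, 0, 0]], [0.03, [0, 0, -0.05], [0, 0, 0]], [0.03, [0, 0, -0.09], [0, 0, 0]], [0.03, [0, 0, -0.12], [0, 0, 0]], [0.03, [0, 0, -0.12], [0, 0, 0]]])

```text
time: 7.68
tool_pos: [0.5919, -0.2221, 0.1859]
ee_rot: [3.138, -0.01, -0.018]
wrist_force: [0.4, -1.5, -1.7]
width: 0.0596
finger_force: 30.0
```

```bash
python3 - <<'E'
from m import *
plan([.50,.135,.22],.137)
T=cal('top')
for u in((275.5,174.5),(270,174.5)): print(onz(T,*u,.085))
E
```

```text
t 7.67 tcp [ 0.5919 -0.2221  0.1859] rpy [ 3.138  -0.0104 -0.0181] F [ 0.4 -1.5 -1.7] w 0.0596 ff 30.0
shift [-0.098  -0.3552 -0.0363] turn [ 0.0044 -0.0101 -0.1552]
[0.6271509  0.14325521 0.085     ]
[0.62752112 0.16184633 0.085     ]
```

Emit:
drive_tool(series=[[0.03, [-0.015, -0.05, -0.01], [0, 0, 0]], [0.03, [-0.03, -0.11, -0.02], [0, -0.005, -0.04]], [0.03, [-0.047, -0.17, -0.036], [0.002, -0.01, -0.08]], [0.03, [-0.063, -0.23, -0.036], [0.004, -0.01, -0.12]], [0.03, [-0.08, -0.29, -0.036], [0.004, -0.01, -0.155]]])

```text
time: 8.3
tool_pos: [0.5144, 0.0705, 0.2155]
ee_rot: [-3.137, 0.009, 0.138]
wrist_force: [0.2, 0.3, -2.4]
width: 0.0598
finger_force: 30.0
```

Emit:
drive_tool(series=[[0.03, [0.0, -0.04, 0], [0, 0, 0]], [0.03, [-0.008, -0.07, 0], [0, 0, 0]], [0.03, [-0.008, -0.07, 0], [0, 0, 0]], [0.03, [-0.008, -0.07, 0], [0, 0, 0]]])

```text
time: 8.8
tool_pos: [0.498, 0.1365, 0.2162]
ee_rot: [-3.138, 0.009, 0.137]
wrist_force: [0.3, -0.4, -1.7]
width: 0.0599
finger_force: 30.0
```

```bash
python3 - <<'E'
from m import *
plan([.50,.135,.22],.137)
c,im=snap('wrist','w5.png');pickle.dump(c,open('pics/c5.pkl','wb'))
for k,(lo,hi) in dict(yel=((22,120,110),(33,255,255)),red=((0,150,110),(6,255,255))).items(): print(k,blobs(im,lo,hi,15)[0])
print(c['position'])
E
```

```text
t 8.8 tcp [0.498  0.1365 0.2162] rpy [-3.1382  0.0085  0.1366] F [ 0.3 -0.4 -1.7] w 0.0599 ff 30.0
shift [ 0.0018  0.0017 -0.0038] turn [-0.0034  0.0085 -0.0004]
yel []
red [([38.7, 170.5], [22, 124, 35, 95, 2393]), ([315.1, 261.4], [249, 217, 134, 87, 10670])]
[0.57221846 0.14589396 0.36957508]
```

View pics/w5.png

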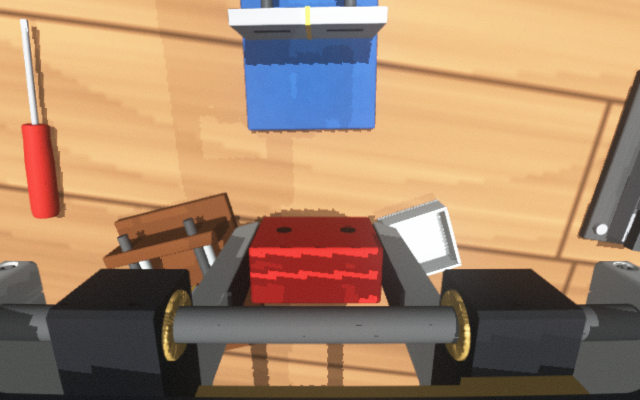

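Emit:
drive_tool(series=[[0.03, [-0.025, -0.02, 0], [0, 0.004, 0]], [0.03, [-0.045, -0.04, 0], [0, 0.006, 0]], [0.03, [-0.045, -0.04, 0], [-0.003, 0.008, 0]], [0.03, [-0.045, -0.04, 0], [-0.003, 0.008, 0]]])

```text
time: 9.35
tool_pos: [0.4489, 0.1696, 0.2178]
ee_rot: [-3.141, -0.002, 0.136]
wrist_force: [0.6, -0.7, -1.0]
width: 0.0599
finger_force: 30.0
```

```bash
python3 - <<'E'
from m import *
plan([.50,.135,.22],.137)
c,im=snap('wrist','w6.png');pickle.dump(c,open('pics/c6.pkl','wb'))
h=cv2.cvtColor(im,cv2.COLOR_BGR2HSV)
c5=pickle.load(open('pics/c5.pkl','rb'));i5=np.load('pics/w5.png.npy')
for n,i in(('5',i5),('6',im)): print(n,blobs(i[:140,200:440],(20,70,110),(36,255,255),12)[0])
a=cv2.resize(i5[0:70,215:405],None,fx=4,fy=4,interpolation=cv2.INTER_CUBIC);u=proj(c,[.63,.15,.08]).astype(int);print(u,c['position'])
x0=u[0]-95;y0=max(u[1]-35,0);b=cv2.resize(im[y0:y0+75,x0:x0+190],None,fx=4,fy=4,interpolation=cv2.INTER_CUBIC);print(x0,y0)
cv2.imwrite('pics/c3.png',np.vstack([a,b]))
E
```

```text
t 9.35 tcp [0.4489 0.1696 0.2178] rpy [-3.1411e+00 -1.8000e-03  1.3550e-01] F [ 0.6 -0.7 -1. ] w 0.0599 ff 30.0
shift [ 0.0459  0.0412 -0.0021] turn [-0.0005 -0.0018 -0.0015]
5 [([107.4, 16.1], [105, 6, 6, 21, 86])]
6 []
[373 -38] [0.52156189 0.17915723 0.37187543]
278 0
```

View pics/c3.png

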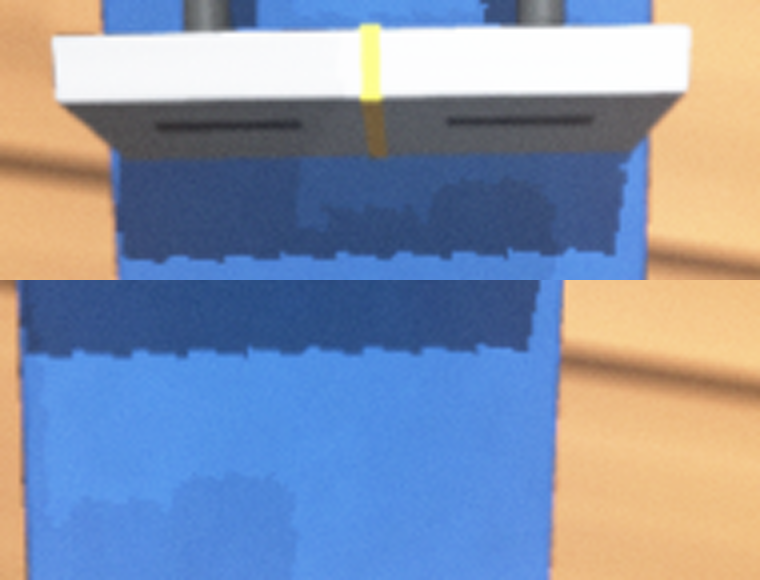

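Emit:
drive_tool(series=[[0.03, [0.045, 0.02, 0], [0, 0, 0]], [0.03, [0.085, 0.02, 0], [0, 0, 0]], [0.03, [0.105, 0.02, 0], [0, 0, 0]], [0.03, [0.105, 0.02, 0], [0, 0, 0]]])

```text
time: 9.9
tool_pos: [0.5565, 0.164, 0.2166]
ee_rot: [-3.141, 0.001, 0.135]
wrist_force: [0.2, 0.4, -1.7]
width: 0.06
finger_force: 30.0
```

```bash
python3 - <<'E'
from m import *
plan([.50,.135,.22],.137)
c,im=snap('wrist','w7.png');pickle.dump(c,open('pics/c7.pkl','wb'))
c5=pickle.load(open('pics/c5.pkl','rb'))
for n,P in(('FL',(229.3,25.5)),('FR',(387.5,23.3)),('Y',(307.75,24.9))):
    p=onz(c5,*P,.085);print(n,p,'pred7',proj(c,p))
x0,y0=210,30;print(blobs(im[:140,200:440],(20,70,110),(36,255,255),12)[0])
cv2.imwrite('pics/c4.png',cv2.resize(im[y0:y0+130,x0:x0+200],None,fx=4,fy=4,interpolation=cv2.INTER_CUBIC))
E
```

```text
t 9.9 tcp [0.5565 0.164  0.2166] rpy [-3.1408e+00  5.0000e-04  1.3490e-01] F [ 0.2  0.4 -1.7] w 0.06 ff 30.0
shift [-0.0598  0.0211 -0.0033] turn [-0.0008  0.0005 -0.0021]
FL [0.6168564  0.21876601 0.085     ] pred7 [257.57191766 110.21011387]
FR [0.63456535 0.10048266 0.085     ] pred7 [406.77938943 108.21773868]
Y [0.62514693 0.15994725 0.085     ] pred7 [331.68208143 109.77066886]
[([131.1, 101.4], [129, 93, 5, 17, 77])]
```

View pics/c4.png

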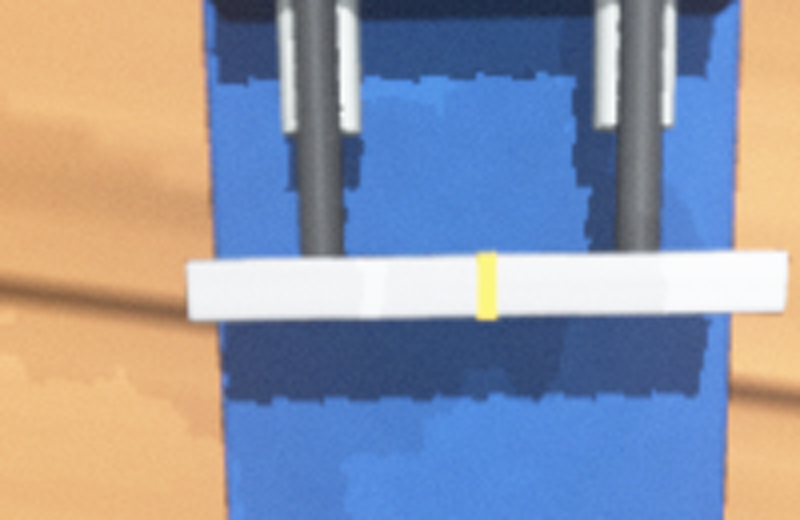

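```bash
python3 - <<'E'
from m import *
c=pickle.load(open('pics/c7.pkl','rb'));im=np.load('pics/w7.png.npy')
R=Rot.from_euler('xyz',[-3.1408,.0005,.1349]);t=np.array([.5565,.164,.2166])
P=lambda q: proj(c,t+R.apply(q)).round(1)
b=np.array([-.0015,0,.0095])
for n,o in(('front bot',(.014,0,.0225)),('front top',(.014,0,-.0225)),('rear top',(-.014,0,-.0225)),('front topL',(.014,-.03,-.0225)),('front topR',(.014,.03,-.0225))): print(n,P(b+np.array(o)))
bs,m=blobs(im,(0,130,60),(8,255,255),500);print(bs)
print(im[210:310:1,300:312,2].mean(1).astype(int).tolist())
print('hue-less G',im[210:310,300:312,1].mean(1).astype(int).tolist())
r=im[275,230:400,2].astype(int)-im[275,230:400,1];print('row275 red from',230+np.where(r>60)[0].min(),230+np.where(r>60)[0].max())
E
```

```text
front bot [314.9 214. ]
front top [314.7 246.2]
rear top [314.8 302.8]
front topL [246.1 246.1]
front topR [383.3 246.1]
[([67.8, 227.6], [51, 183, 34, 90, 2372]), ([315.2, 261.1], [248, 216, 136, 90, 11064])]
[228, 190, 159, 155, 154, 151, 141, 129, 123, 122, 122, 123, 122, 122, 123, 123, 123, 123, 123, 124, 123, 124, 125, 125, 125, 125, 124, 125, 125, 125, 125, 124, 125, 125, 125, 125, 129, 155, 214, 235, 240, 242, 241, 241, 242, 241, 220, 176, 150, 147, 147, 148, 148, 147, 147, 147, 147, 147, 147, 147, 147, 146, 156, 206, 236, 242, 241, 230, 194, 167, 163, 154, 147, 146, 145, 145, 146, 146, 145, 145, 146, 145, 145, 145, 144, 144, 144, 144, 146, 145, 144, 143, 133, 126, 129, 125, 71, 55, 59, 63]
hue-less G [176, 139, 114, 111, 109, 106, 85, 54, 39, 37, 37, 38, 38, 37, 37, 36, 37, 36, 35, 35, 36, 36, 37, 35, 35, 36, 34, 35, 35, 34, 35, 34, 34, 34, 34, 34, 33, 38, 52, 60, 64, 65, 64, 65, 65, 65, 54, 44, 37, 36, 35, 36, 36, 36, 36, 37, 36, 35, 35, 35, 35, 34, 37, 50, 61, 64, 63, 58, 45, 40, 39, 36, 35, 35, 35, 35, 35, 35, 35, 34, 35, 34, 35, 35, 35, 35, 35, 34, 36, 36, 35, 35, 38, 65, 86, 86, 51, 45, 50, 56]
row275 red from 250 381
```

```bash
python3 -c "
from h import *
plan([.566,.1511,.0695],.1485)"
```

```text
t 9.95 tcp [0.5555 0.1642 0.217 ] rpy [-3.1407e+00  7.0000e-04  1.3540e-01] F [-0.2  1.2 -1.7] w 0.0598 ff 30.0
shift [0.0088 0.0145 0.1475] turn [-0.0008  0.0007 -0.0131]
```

Emit:
drive_tool(series=[[0.03, [0.005, 0.01, 0.04], [0, 0, -0.013]], [0.03, [0.009, 0.0145, 0.08], [0, 0, -0.013]], [0.03, [0.009, 0.0145, 0.12], [0, 0, -0.013]], [0.03, [0.009, 0.0145, 0.147], [0, 0, -0.013]], [0.03, [0.009, 0.0145, 0.147], [0, 0, -0.013]]])

```text
time: 10.58
tool_pos: [0.5633, 0.1515, 0.0682]
ee_rot: [-3.141, 0.005, 0.15]
wrist_force: [0.4, 0.2, -1.9]
width: 0.0597
finger_force: 30.0
```

Emit:
drive_tool(series=[[0.03, [0, 0, 0], [0, 0, 0]], [0.03, [0, 0, 0], [0, 0, 0]]])

```text
time: 10.82
tool_pos: [0.5673, 0.1523, 0.0734]
ee_rot: [-3.14, -0.005, 0.15]
wrist_force: [0.5, 0.2, -2.5]
width: 0.0595
finger_force: 30.0
```

```bash
python3 - <<'E'
from m import *
c,im=snap('wrist','w8.png');pickle.dump(c,open('pics/c8.pkl','wb'))
plan([.6261,.1601,.0695],.1485)
print('Y pred',proj(c,[.6251,.1599,.085]),blobs(im[:,250:390],(20,70,110),(36,255,255),12)[0])
E
```

```text
t 10.88 tcp [0.5672 0.1523 0.0731] rpy [-3.1404 -0.005   0.1498] F [ 0.5 -0.7 -2.3] w 0.0597 ff 30.0
shift [0.0594 0.0011 0.0039] turn [-0.0012 -0.005   0.0013]
Y pred [317.34605333 140.4758219 ] [([66.3, 122.8], [62, 107, 10, 33, 314])]
```

View pics/w8.png

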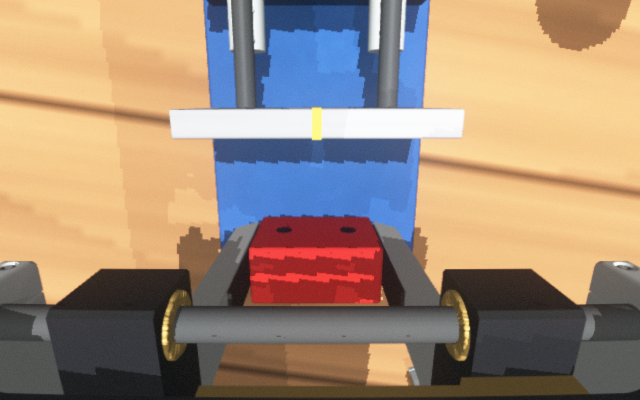

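Emit:
drive_tool(series=[[0.03, [0.01, 0.001, 0.0035], [0, -0.004, 0]], [0.03, [0.022, 0.001, 0.0035], [0, -0.004, 0]], [0.03, [0.033, 0.001, 0.0035], [0, -0.004, 0]], [0.03, [0.04, 0.001, 0.0035], [0, -0.004, 0]], [0.03, [0.04, 0.001, 0.0035], [0, -0.004, 0]]])

```text
time: 11.5
tool_pos: [0.6063, 0.1571, 0.0673]
ee_rot: [-3.14, 0.003, 0.15]
wrist_force: [-1.2, -0.8, -2.6]
width: 0.0599
finger_force: 30.0
```

Emit:
drive_tool(series=[[0.03, [0, 0, 0], [0, 0, 0]], [0.03, [0, 0, 0], [0, 0, 0]]])

```text
time: 11.75
tool_pos: [0.6055, 0.1571, 0.0675]
ee_rot: [-3.14, 0.003, 0.15]
wrist_force: [0.9, 0.8, -2.1]
width: 0.0597
finger_force: 30.0
```

```bash
python3 -c "
from h import *
plan([.6261,.1601,.0698],.1485)"
```

```text
t 11.75 tcp [0.6055 0.1571 0.0675] rpy [-3.1404e+00  2.9000e-03  1.4990e-01] F [ 0.9  0.8 -2.1] w 0.0597 ff 30.0
shift [ 0.0209  0.0001 -0.0024] turn [-0.0012  0.0029  0.0014]
```

Emit:
drive_tool(series=[[0.03, [0.003, 0, -0.001], [0, 0.002, -0.001]], [0.03, [0.006, 0, -0.002], [0, 0.002, -0.001]], [0.03, [0.009, 0, -0.002], [0, 0.002, -0.001]], [0.03, [0.012, 0, -0.002], [0, 0.002, -0.001]], [0.03, [0.014, 0, -0.002], [0, 0.002, -0.001]]])

```text
time: 12.38
tool_pos: [0.6186, 0.1591, 0.0693]
ee_rot: [-3.14, 0.004, 0.151]
wrist_force: [-5.4, -0.5, 1.6]
width: 0.0598
finger_force: 30.0
```

Emit:
drive_tool(series=[[0.03, [0, 0, 0], [0, 0, 0]], [0.03, [0, 0, 0], [0, 0, 0]]])

```text
time: 12.62
tool_pos: [0.6184, 0.159, 0.0693]
ee_rot: [-3.14, 0.004, 0.151]
wrist_force: [-5.5, -0.9, 1.3]
width: 0.0603
finger_force: 30.0
```

```bash
python3 -c "
from h import *
plan([.6261,.1601,.0698],.1485)"
```

```text
t 12.62 tcp [0.6184 0.159  0.0693] rpy [-3.1404  0.0039  0.151 ] F [-5.5 -0.9  1.3] w 0.0603 ff 30.0
shift [ 0.0077  0.0001 -0.0005] turn [-0.0011  0.0039  0.0025]
```

Emit:
drive_tool(series=[[0.03, [0.002, 0, 0], [0, 0.002, 0.001]], [0.03, [0.004, 0, 0], [0, 0.003, 0.002]], [0.03, [0.006, 0, 0], [0, 0.003, 0.002]], [0.03, [0.008, 0, 0], [0, 0.003, 0.002]], [0.03, [0.008, 0, 0], [0, 0.003, 0.002]]])

```text
time: 13.25
tool_pos: [0.6254, 0.1601, 0.0692]
ee_rot: [-3.141, 0.003, 0.149]
wrist_force: [-8.7, -2.1, 1.5]
width: 0.0599
finger_force: 30.0
```

Emit:
drive_tool(series=[[0.03, [0, 0, 0], [0, 0, 0]], [0.03, [0, 0, 0], [0, 0, 0]]])

```text
time: 13.5
tool_pos: [0.6252, 0.1601, 0.0691]
ee_rot: [-3.141, 0.004, 0.149]
wrist_force: [-7.9, -2.5, 1.8]
width: 0.0596
finger_force: 30.0
```

```bash
python3 - <<'E'
from m import *
plan([.6261,.1601,.0698],.1485)
c,im=snap('wrist','w9.png');T,it=snap('top','t9.png')
p=lambda x:np.array([.6251,.1599,.085])+x*np.array([.989,.148,0])
print([proj(c,p(x)).round(1).tolist() for x in(.008,.0125,.017)],blobs(im[:,250:390],(20,70,110),(36,255,255),12)[0])
cv2.imwrite('pics/c5.png',im)
E
```

```text
t 13.5 tcp [0.6252 0.1601 0.0691] rpy [-3.1405  0.0037  0.1493] F [-7.9 -2.5  1.8] w 0.0596 ff 30.0
shift [ 0.0009  0.0001 -0.0007] turn [-0.0011  0.0037  0.0008]
[[315.2, 259.1], [315.2, 249.5], [315.2, 239.7]] [([64.0, 237.4], [60, 222, 10, 30, 255])]
```

View pics/c5.png

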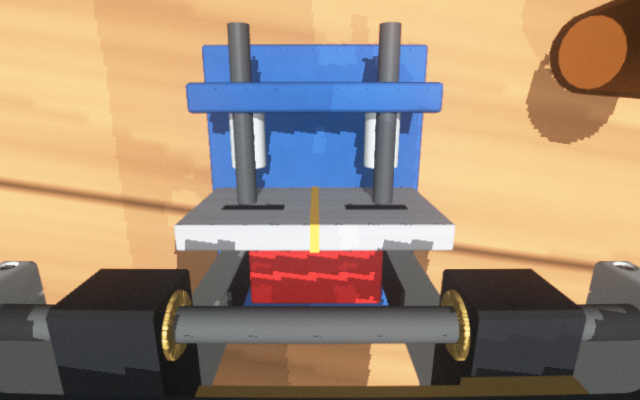

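Emit:
drive_tool(series=[[0.03, [0.0005, 0, 0], [0, 0, 0]], [0.03, [0.001, 0, 0], [0, 0, 0]], [0.03, [0.001, 0, 0], [0, 0, 0]], [0.03, [0.001, 0, 0], [0, 0, 0]]])

```text
time: 14.1
tool_pos: [0.6261, 0.1602, 0.0691]
ee_rot: [-3.141, 0.004, 0.149]
wrist_force: [-8.5, -2.1, 2.2]
width: 0.0597
finger_force: 30.0
```

```bash
python3 -c "
from h import *
plan([.6261,.1601,.0698],.1485)
print(robot.close_job())"
```

```text
t 14.1 tcp [0.6261 0.1602 0.0691] rpy [-3.1405  0.004   0.1494] F [-8.5 -2.1  2.2] w 0.0597 ff 30.0
shift [ 0.      0.0001 -0.0007] turn [-0.0011  0.004   0.0009]
the job is handed in; nothing more can be done
None
```

I opened the vise jaw to its stop and handed the job in at 14.1 s with the arm still gripping the block against the jig plate: centred on the yellow line, middle about level with the slots (within about 1 mm), plate pushed back about 12.5 mm at roughly 9 N; no sign that anything else was touched.

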